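Engage the core pusher drive through its zigzag gate

TASK

In this core-logging cabin, engage the core pusher: take the lever with the blue knob from the white (park) end of its zigzag gate along the slot to the corner with the yellow mark, rest there two seconds so that the clamp can close, then go on along the slot to the far end with the green mark and let go. Leave the lever with the orange knob where it is and do not press the emergency stop.

Things in the scene. Friction and masses are not known exactly. Their poses are not given: they have to be found in the camera images.
- blue_gate: Fixed grey box, 160 x 110 x 80 mm high, aluminium top plate; origin: centre of underside, z up. Placed and yawed anew each time. Zigzag slot 22 mm wide; 12 mm stem, 5 mm play each side. Slot centre line, this frame's x,y (mm): white start (-45,-20), corner (0,-20), yellow-marked corner (0,20), corner (45,20), green far end (45,-20). Paint marks lie 21 mm outward in y of their points.
- blue_knob (a point): Centre of the blue knob, 145 mm above the table: upright round grip, 32 mm diameter, 44 mm high, on a stem that stands 43 mm clear above the plate. The lever stays upright, slides level along the gate's x and y only, does not turn, needs about 2 N and stays where it is left. It starts at the white end or up to 12 mm along the first leg.
- orange_knob (a point): Centre of the orange knob, same size and height, on a second, identical gate box (bystander, also at a different place each time; it starts at its own white end). Must stay where it is.
- estop_top (a point): Centre of the top of the red emergency-stop button, on a yellow box 70 x 70 x 45 mm; the button top is 67 mm above the table and goes down 6 mm when pressed. Must not be pressed.
Not all that is in view belongs to the job. Leave any purple look-alike of the blue_gate alone.

How it is judged:
By the outcome, as a careful person would: the job done as asked, in the order asked, and still so for the second after the job is handed in, with the robot touching nothing.
It also fails if it takes over 38 s, if anything falls off the work surface, if the arm or the gripper's body presses on something with over 40 N, if the wrist force passes 120 N, or if a joint passes its speed limit or range.

ROBOT

A 6-joint arm with a two-finger parallel gripper is mounted at the origin on the work surface. World frame = base frame: x ahead of the robot, y to its left, z up, the work surface at z = 0. Lengths are in m, angles in rad, forces in N, time in s.
With the tool pointing down it reaches from about 0.35 to 0.775 m from the base axis. Payload 5.5 kg.
Tool frame: the origin (TCP) lies at the very end of the fingers, on their centre line; the grasp point (between the pads) lies env.grasp_offset behind it (env.grasp_offset is the distance from the TCP to the grasp point, in m); x points along the fingers, y is the direction in which the jaws open and shut, and the axes are right-handed (so a half turn about x gives the same grasp; the last joint's range is limited). The gripper opens to 85 mm and grips with 20 to 120 N. Pads are 22 mm wide; open, the fingers measure 114 mm over their backs; the gripper's body (76 mm by 85 mm) begins 54 mm behind the grasp point. The pads swing forward as they close: fully open they stand 13 mm farther back than shut.
Start: joints at [1.16, 0.313, 0.046, 1.304, 0, 1.431], TCP at [0.154, 0.554, 0.231] pointing down, gripper open.
Joint ranges: [-2.76, 2.76], [-0.86, 1.69], [-1.03, 1.26], [-2.2, 2.34], [-1.47, 1.5], [-3.14, 3.14]. Speed limits (rad/s): [2.57, 2.57, 3.14, 3.14, 3.14, 3.14].

INTERFACE

Orientations are given as a unit quaternion [w, x, y, z].
In Python, from workcell import get_state, viewer, job, env gives the robot as it stands.
- The arm moves only by the tool send_rows, never from a script. Its argument "plan" is a list of rows, each a list of 6 numbers: the shift along the tool's x, y, z in mm, then the turn, a rotation vector about the tool's x, y, z in degrees. A call has exactly 10 rows; each row is the pose to reach, as a shift and turn from the pose commanded when the call began, along the tool's axes at that moment; what a row does not reach only later rows make up. A row lasts 1/8 s, in which the tool goes at most 62.5 mm and 10.7 degrees, less where a joint would pass 70% of its speed; a pose out of reach is approached as far as the arm can. A call with a gripper value outside its range is refused whole. "claw" is the finger opening in mm, from 0 to 85.4, set as the call begins (left out, the last holds). The fingers move at their own pace and stop on an object; "newtons" is the grip in N (left out, the last holds). Time passes only in rows, so rows that repeat a pose let the fingers close, or fill a call up. It gives the time, the measured TCP pose, the force and the opening at its end, in the units of the state.
- get_state(): the state, without advancing time (a new reading comes with each control period).
- viewer.read_camera(name): name is "scene" or "top" or "wrist"; returns a dict with "frame" (420x560x3 uint8, blue, green, red), "mtx" (3x3 intrinsics, pixels), "k1" (the pictures are not rectified: a ray, as slopes to the right and down, at radius r is drawn at 1 + k1 r^2 times it, then the intrinsics apply), "rvec" (rotation vector, rad) and "tvec" (3), from world to camera coordinates, as OpenCV has them. Camera axes: x right, y down, z forward; pixel columns grow to the right and rows downward; lengths in m; the calibration is good to about 2 mm. A picture is of the moment at which its call begins. There is no depth.
- job.hand_in(): hands the job in, once; it reports no verdict.
The state is a dict: "clock": time; "joint_pos": joint angles; "qvel": joint speeds; "tau": joint torques, N m; "tcp_pos": TCP position; "orientation": TCP orientation; "wrist_force": force on the tool from outside, world axes, zero at the start; "ft_torque": the same for the moment, N m; "finger_gap": finger opening in m.
Only numpy, scipy, OpenCV 4.12 (cv2) and the standard library are available. Lean on these libraries where they do the work, as an engineer would, in place of code of your own. Each camera call takes 0.05 s, during which the arm holds its last target.

## Working session

There is one attempt and no reset: what is moved stays moved. The work goes in short steps, Python scripts to look and compute and a tool call to move; the robot and the scene stay as the last step left them, time stands still between calls to the robot, and variables do not carry over. Pictures are saved under pics/ and viewed, and the job is handed in when it is done.

Besides the shell and the picture viewer there is one more tool, called after "Emit:" in YAML: its name, and indented under it one key for each argument. send_rows: Moves the arm, as the interface text tells. Its arguments: {"type":"object","properties":{"plan":{"type":"array"},"claw":{"type":"number"},"newtons":{"type":"number"}},"required":["plan"]}

```bash
mkdir -p pics; ls; python3 - <<'E'
from workcell import get_state, viewer, env
import cv2
print(get_state()); print(env.grasp_offset)
for n in("scene","top","wrist"):
    d=viewer.read_camera(n); cv2.imwrite(f"pics/a_{n}.png",d["frame"]); print(n,d["mtx"].tolist(),d["k1"],d["rvec"],d["tvec"])
E
```

```text
pics
{'clock': 0.0, 'joint_pos': array([1.16040619e+00, 3.14065198e-01, 4.49711011e-02, 1.30357644e+00,
       1.66125235e-05, 1.43118815e+00]), 'qvel': array([ 0.00023076, -0.00023898,  0.00051872, -0.00051851,  0.00144257,
        0.00108701]), 'tau': array([-3.65720744e-04, -4.80619812e+01,  2.98537409e+01,  1.94242696e-02,
       -9.93833282e-05,  2.11627462e-07]), 'tcp_pos': array([0.15360973, 0.5535789 , 0.23036877]), 'orientation': array([ 0.70044989,  0.09480749,  0.70082107, -0.09607977]), 'wrist_force': array([-0.2904526 , -0.25868748,  0.5577066 ]), 'ft_torque': array([ 0.04654294, -0.03098913,  0.00597394]), 'finger_gap': 0.08529050209108424}
0.0187
scene [[454.3758465119398, 0.0, 272.6194519711691], [0.0, 454.3758465119398, 207.2107781272379], [0.0, 0.0, 1.0]] -0.1301466563637663 [ 2.26552029  1.32339957 -0.39680353] [-0.24343066 -0.32564523  1.42814863]
top [[446.1406433238267, 0.0, 280.04393083895883], [0.0, 446.1406433238267, 204.9288327726502], [0.0, 0.0, 1.0]] 0.023042204994526267 [ 2.16740276 -2.13866248  0.16817615] [-0.02094557  0.51482178  1.09911332]
wrist [[301.2070018836239, 0.0, 276.5910305248311], [0.0, 301.2070018836239, 209.39549578825162], [0.0, 0.0, 1.0]] -0.036868587604717236 [-2.3018303  -1.75126724 -0.26215252] [-0.57266705 -0.03744388  0.37875036]
```

View pics/a_scene.png

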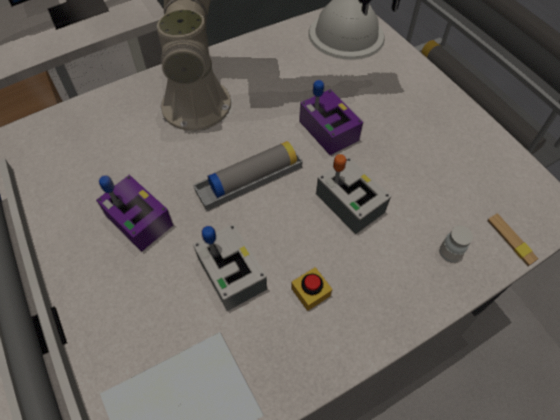

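View pics/a_top.png

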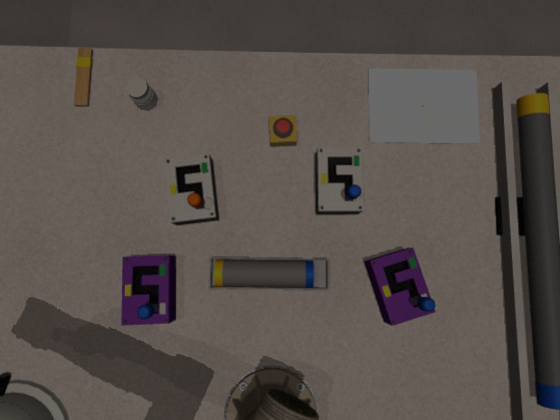

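View pics/a_wrist.png

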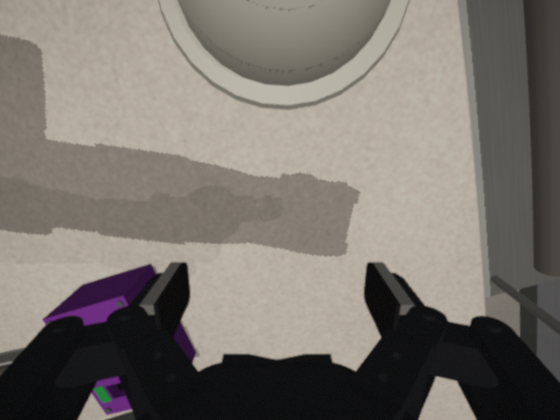

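The blue knob on the aluminium-topped gate is at top (354,191) and scene (209,233). Orange is at top (195,200), the e-stop at (283,127), and the two purple gates are decoys. Next I'll measure.

```bash
cat > h.py <<'E'
import numpy as np, cv2
from workcell import get_state, viewer, env
def cam(n):
    d=viewer.read_camera(n); d["R"]=cv2.Rodrigues(np.array(d["rvec"],float))[0]; d["t"]=np.array(d["tvec"],float).ravel()
    d["D"]=np.array([d["k1"],0,0,0.]); return d
def ray(d,px):
    u=cv2.undistortPoints(np.array([[px]],float),d["mtx"],d["D"])[0,0]
    return -d["R"].T@d["t"], d["R"].T@np.array([u[0],u[1],1])
def onz(d,px,z):
    o,v=ray(d,px); return o+v*(z-o[2])/v[2]
def proj(d,P):
    return cv2.projectPoints(np.array(P,float).reshape(-1,1,3),d["R"],d["t"],d["mtx"],d["D"])[0][:,0]
def tri(a,pa,b,pb):
    o1,v1=ray(a,pa);o2,v2=ray(b,pb)
    s=np.linalg.lstsq(np.c_[v1,-v2],o2-o1,rcond=None)[0]
    p,q=o1+s[0]*v1,o2+s[1]*v2
    return (p+q)/2,np.linalg.norm(p-q)
def blobs(im,lo,hi,mn=8):
    m=cv2.inRange(cv2.cvtColor(im,cv2.COLOR_BGR2HSV),np.array(lo),np.array(hi))
    n,_,st,c=cv2.connectedComponentsWithStats(m)
    return [(c[i].round(1).tolist(),st[i].tolist()) for i in range(1,n) if st[i,4]>=mn]
E
python3 - <<'E'
from h import *
C={n:cam(n) for n in("top","scene")}
for n,d in C.items():
    print(n,"origin,tcp",proj(d,[[0,0,0],get_state()["tcp_pos"]]).round().tolist())
    for k,lo,hi in(("blue",(105,120,40),(125,255,255)),("orange",(3,150,80),(14,255,255)),("yel",(20,130,90),(34,255,255)),("green",(45,100,50),(85,255,255)),("red",(172,150,60),(180,255,255)),("red0",(0,150,60),(3,255,255))):
        print(k,blobs(d["frame"],lo,hi))
im=C["top"]["frame"][130:230,150:380]; cv2.imwrite("pics/b_top.png",cv2.resize(im,None,fx=3.4,fy=3.4,interpolation=cv2.INTER_CUBIC))
im=C["scene"]["frame"][215:315,180:280]; cv2.imwrite("pics/b_sc.png",cv2.resize(im,None,fx=6,fy=6,interpolation=cv2.INTER_CUBIC))
E
```

```text
top origin,tcp [[271.0, 415.0], [-10.0, 369.0]]
blue [([353.9, 190.7], [348, 185, 13, 13, 129]), ([309.3, 274.0], [305, 261, 9, 27, 206]), ([427.8, 304.3], [422, 297, 13, 15, 145]), ([143.6, 311.6], [137, 305, 14, 14, 159]), ([550.2, 396.2], [540, 384, 20, 26, 421])]
orange [([193.2, 199.0], [188, 193, 12, 12, 109])]
yel [([82.8, 61.5], [76, 56, 14, 12, 157]), ([537.0, 103.0], [526, 94, 23, 19, 408]), ([282.4, 129.4], [269, 116, 28, 26, 303]), ([323.1, 178.6], [321, 174, 6, 10, 49]), ([172.6, 188.8], [170, 184, 6, 11, 51]), ([217.8, 272.9], [214, 262, 9, 23, 179]), ([127.5, 289.9], [125, 285, 6, 11, 65]), ([386.3, 290.9], [383, 286, 8, 11, 57])]
green [([356.0, 160.6], [354, 156, 5, 10, 47]), ([204.0, 167.1], [202, 163, 5, 10, 44]), ([412.2, 262.3], [409, 257, 8, 11, 56]), ([162.5, 269.4], [160, 265, 6, 10, 59])]
red []
red0 [([283.0, 125.6], [277, 120, 13, 13, 135])]
scene origin,tcp [[196.0, 105.0], [378.0, 16.0]]
blue [([318.2, 87.7], [314, 80, 10, 16, 131]), ([215.9, 184.9], [209, 174, 16, 23, 218]), ([105.5, 184.0], [99, 176, 14, 17, 141]), ([208.5, 234.4], [202, 227, 13, 17, 170])]
orange [([339.8, 159.6], [335, 155, 11, 10, 92])]
yel [([430.4, 44.4], [424, 40, 14, 10, 70]), ([342.2, 106.2], [339, 104, 7, 6, 23]), ([289.9, 150.8], [282, 142, 15, 19, 120]), ([365.2, 178.0], [362, 175, 8, 7, 28]), ([143.4, 193.8], [140, 191, 8, 7, 33]), ([523.0, 249.6], [515, 243, 17, 15, 144]), ([243.9, 251.1], [241, 247, 7, 9, 37]), ([311.1, 288.0], [292, 268, 40, 38, 443])]
green [([328.9, 126.9], [326, 125, 7, 5, 22]), ([354.3, 205.6], [351, 203, 8, 7, 26]), ([128.6, 224.6], [125, 221, 8, 8, 39]), ([221.5, 283.0], [218, 279, 8, 9, 41])]
red []
red0 [([312.1, 281.9], [304, 275, 17, 15, 193])]
```

View pics/b_top.png

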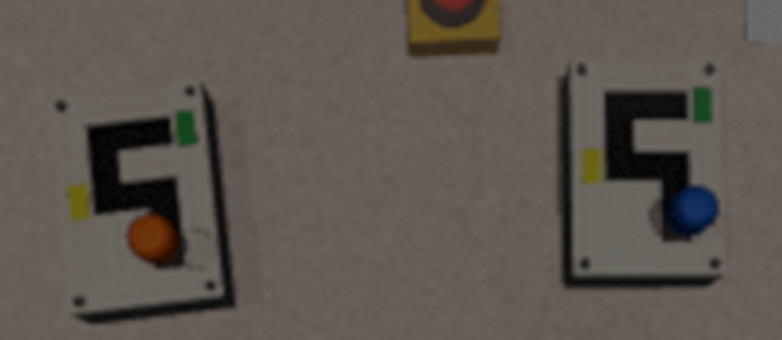

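View pics/b_sc.png

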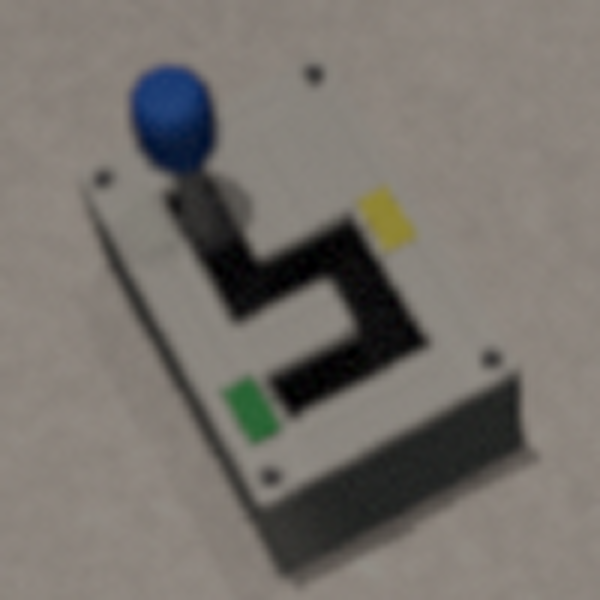

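```bash
cat > m.py <<'E'
from h import *
def rigid(L,W):
    L=np.array(L,float);W=np.array(W)[:,:2]; lm,wm=L.mean(0),W.mean(0); a,b=L-lm,W-wm
    th=np.arctan2((a[:,0]*b[:,1]-a[:,1]*b[:,0]).sum(),(a*b).sum()); R=np.array([[np.cos(th),-np.sin(th)],[np.sin(th),np.cos(th)]])
    c=wm-R@lm; return c,np.degrees(th),np.linalg.norm((W-c)-(L@R.T),axis=1)
E
python3 - <<'E'
from m import *
T=cam("top");S=cam("scene")
pts={"y":((0,.041),(323.1,178.6),(243.9,251.1)),"g":((.045,-.041),(356,160.6),(221.5,283.0))}
for k,(l,a,b) in pts.items(): print(k,tri(T,a,S,b),onz(T,a,.08),onz(S,b,.08))
k=tri(T,(353.9,190.7),S,(208.5,234.4));print("knob",k, onz(T,(353.9,190.7),.15),onz(S,(208.5,234.4),.145))
f=lambda x,y:(150+(x+.5)/3.4-.5,130+(y+.5)/3.4-.5)
g=lambda x,y:(180+(x+.5)/6-.5,215+(y+.5)/6-.5)
L=[(0,.041),(.045,-.041),(.056,.031),(.056,-.031),(-.011,.031)]
W=[onz(T,p,.08) for p in[(323.1,178.6),(356,160.6),f(607,93),f(687,93),f(607,178)]]
print(rigid(L,W))
print("screws top",[onz(T,f(*p),.08).round(4).tolist() for p in[(581,70),(709,70),(715,264),(585,264)]], np.mean([onz(T,f(*p),.08) for p in[(581,70),(709,70),(715,264),(585,264)]],0))
L=[(0,.041),(.045,-.041),(.056,.031),(.056,-.031),(.011,-.031)]
W=[onz(S,p,.08) for p in[(243.9,251.1),(221.5,283),g(430,343),g(292,418),g(238,322)]]
L=L[:4]+[(.011,-.031)]
print(rigid(L,W)); W2=[onz(S,g(*p),.08) for p in[(314,74),(104,178),(270,476),(490,357)]]
print("screws sc",np.round(W2,4).tolist(),np.mean(W2,0))
for nm,a,b in(("orange",(194.5,199.5),(339.8,162)),("estop",(283,125.6),(312.1,281.9))): print(nm,tri(T,a,S,b))
E
```

```text
y (array([ 0.57595889, -0.11967317,  0.08003309]), np.float64(0.0010049173242724925)) [ 0.57615978 -0.11921321  0.08      ] [ 0.57574164 -0.12012766  0.08      ]
g (array([ 0.62278339, -0.20108469,  0.08084433]), np.float64(9.99750231116676e-05)) [ 0.62301233 -0.20119454  0.08      ] [ 0.62239367 -0.20104725  0.08      ]
knob (array([ 0.53444009, -0.18242748,  0.14980432]), np.float64(0.0003378950619054021)) [ 0.53434429 -0.18255086  0.15      ] [ 0.53176262 -0.18165996  0.145     ]
(array([ 0.57688767, -0.16139735]), np.float64(0.515754488832088), array([0.00123891, 0.00109883, 0.00249659, 0.00172036, 0.00251606]))
screws top [[0.6482, -0.1129, 0.08], [0.6496, -0.2069, 0.08], [0.5058, -0.2095, 0.08], [0.5045, -0.1157, 0.08]] [ 0.57701562 -0.16125123  0.08      ]
(array([ 0.57598109, -0.16033927]), np.float64(1.0184641377490382), array([0.0009224 , 0.00086134, 0.00167685, 0.00119728, 0.00163891]))
screws sc [[0.5036, -0.1152, 0.08], [0.5053, -0.2086, 0.08], [0.6492, -0.2066, 0.08], [0.6469, -0.1128, 0.08]] [ 0.57624375 -0.16082242  0.08      ]
orange (array([0.50858977, 0.18324062, 0.15014809]), np.float64(0.0004808750758122283))
estop (array([ 0.71505062, -0.01872334,  0.06556016]), np.float64(1.958752052276666e-05))
```

```bash
cat >> h.py <<'E'
from scipy.spatial.transform import Rotation as Ro
def tool():
    s=get_state(); q=s["orientation"]; return s,Ro.from_quat([q[1],q[2],q[3],q[0]])
def rel(P,axes=None):
    s,R=tool(); r=[(R.inv().apply(np.array(p)-s["tcp_pos"])*1000).round(1).tolist() for p in P]
    if axes is not None: r.append(("turn",np.degrees((R.inv()*Ro.from_matrix(np.array(axes).T)).as_rotvec()).round(1).tolist()))
    return r
E
python3 - <<'E'
from h import *
s,R=tool();print(R.as_matrix().round(4),s["clock"])
for ax in([[0,0,-1],[0,1,0],[1,0,0]],[[0,0,-1],[0,-1,0],[-1,0,0]],[[0,0,-1],[1,0,0],[0,-1,0]],[[0,0,-1],[-1,0,0],[0,1,0]]): print(rel([[.534,-.182,.231],[.534,-.182,.126]],ax))
E
```

```text
[[-2.000e-04  2.675e-01  9.636e-01]
 [-4.000e-04  9.636e-01 -2.675e-01]
 [-1.000e+00 -4.000e-04 -1.000e-04]] 0.35
[[0.3, -607.4, 563.2], [105.3, -607.4, 563.2], ('turn', [-15.5, -0.0, 0.0])]
[[0.3, -607.4, 563.2], [105.3, -607.4, 563.2], ('turn', [164.5, 0.0, 0.0])]
[[0.3, -607.4, 563.2], [105.3, -607.4, 563.2], ('turn', [74.5, 0.0, 0.0])]
[[0.3, -607.4, 563.2], [105.3, -607.4, 563.2], ('turn', [-105.5, -0.0, 0.0])]
```

Emit:
send_rows:
  plan:
    - [0,-43,40,-1.5,0,0]
    - [0,-86,80,-3,0,0]
    - [0,-129,120,-4.5,0,0]
    - [0,-172,160,-6,0,0]
    - [0,-215,200,-7.5,0,0]
    - [0,-258,240,-9,0,0]
    - [0,-301,280,-10.5,0,0]
    - [0,-344,320,-12,0,0]
    - [0,-387,360,-13.5,0,0]
    - [0,-430,400,-15.5,0,0]
  claw: 85
  newtons: 40

```text
clock: 1.6
tcp_pos: [0.4249, 0.0308, 0.2316]
orientation: [0.708, -0.0, 0.707, 0.0]
wrist_force: [0.7, 1.2, 0.5]
finger_gap: 0.085
```

```bash
python3 - <<'E'
from h import *
s,R=tool();print(s["clock"],s["tcp_pos"],s["joint_pos"].round(3))
print(rel([[.534,-.182,.231],[.534,-.182,.126]],[[0,0,-1],[0,1,0],[1,0,0]]))
E
```

```text
1.6 [0.42494939 0.03080518 0.23164513] [-0.117  0.024 -0.304  1.242  0.    -0.117]
[[0.7, -212.9, 109.0], [105.7, -212.9, 108.8], ('turn', [0.0, 0.1, -0.0])]
```

Emit:
send_rows:
  plan:
    - [0,-50,26,0,0,0]
    - [0,-100,52,0,0,0]
    - [0,-150,77,0,0,0]
    - [0,-195,100,0,0,0]
    - [0,-214,110,0,0,0]
    - [10,-214,110,0,0,0]
    - [20,-214,110,0,0,0]
    - [30,-214,110,0,0,0]
    - [30,-214,110,0,0,0]
    - [30,-214,110,0,0,0]

```text
clock: 2.85
tcp_pos: [0.5342, -0.1808, 0.2016]
orientation: [0.707, -0.0, 0.707, 0.0]
wrist_force: [-0.9, 0.3, 0.6]
finger_gap: 0.0852
```

```bash
python3 - <<'E'
from h import *
s,R=tool();print(s["clock"],s["tcp_pos"])
d=cam("wrist");cv2.imwrite("pics/c_w.png",d["frame"])
for k,lo,hi in(("blue",(105,120,40),(125,255,255)),("yel",(20,130,90),(34,255,255)),("green",(45,100,50),(85,255,255))):
    for c,st in blobs(d["frame"],lo,hi,20): print(k,c,st,onz(d,c,.08),onz(d,c,.145))
print(proj(d,[[.534,-.182,.167],[.5765,-.161,.08]]))
E
```

```text
2.85 [ 0.5341825  -0.18076806  0.20160897]
blue [379.2, 10.9] [362, 0, 39, 25, 834] [ 0.37800008 -0.10273679  0.08      ] [ 0.39767598 -0.12236343  0.145     ]
blue [274.6, 228.6] [252, 201, 46, 55, 1981] [ 0.5578589  -0.18392521  0.08      ] [ 0.53319414 -0.18353643  0.145     ]
yel [339.6, 245.9] [332, 234, 16, 25, 359] [ 0.57545498 -0.12194595  0.08      ] [ 0.54645225 -0.13683695  0.145     ]
yel [425.1, 299.3] [416, 293, 20, 15, 115] [ 0.6352042  -0.03000404  0.08      ] [ 0.59147147 -0.06756151  0.145     ]
yel [374.2, 334.0] [372, 323, 7, 21, 87] [ 0.6775523  -0.07819079  0.08      ] [ 0.62337947 -0.10386877  0.145     ]
green [82.1, 11.2] [69, 0, 26, 26, 423] [ 0.37681302 -0.33457735  0.08      ] [ 0.39678157 -0.29704824  0.145     ]
green [255.7, 288.5] [249, 278, 14, 22, 282] [ 0.62183981 -0.20287323  0.08      ] [ 0.5814018  -0.19781319  0.145     ]
[[276.82347119 242.09610314]
 [298.66325042 246.92657487]]
```

View pics/c_w.png

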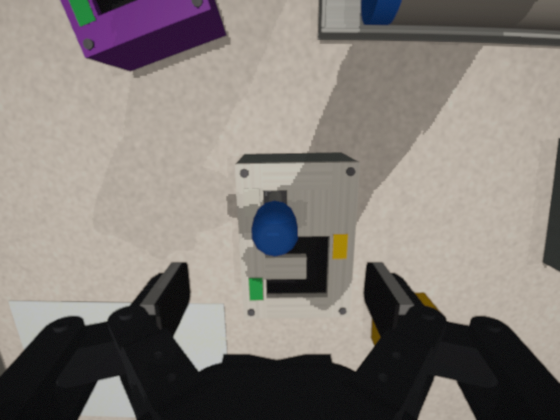

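The knob is centred between the open fingers at (275,229), so I'll descend and grip.

Emit:
send_rows:
  plan:
    - [20,-1,0,0,0,0]
    - [40,-1,0,0,0,0]
    - [58,-1,0,0,0,0]
    - [68,-1,0,0,0,0]
    - [75,-1,0,0,0,0]
    - [75,-1,0,0,0,0]
    - [75,-1,0,0,0,0]
    - [75,-1,0,0,0,0]
    - [75,-1,0,0,0,0]
    - [75,-1,0,0,0,0]

```text
clock: 4.15
tcp_pos: [0.5342, -0.1823, 0.1264]
orientation: [0.707, 0.0, 0.707, -0.0]
wrist_force: [-0.1, 0.1, 0.0]
finger_gap: 0.0852
```

Emit:
send_rows:
  plan:
    - [0,0,0,0,0,0]
    - [0,0,0,0,0,0]
    - [0,0,0,0,0,0]
    - [0,0,0,0,0,0]
    - [0,0,0,0,0,0]
    - [0,0,0,0,0,0]
    - [0,0,0,0,0,0]
    - [0,0,0,0,0,0]
    - [0,0,0,0,0,0]
    - [0,0,0,0,0,0]
  claw: 20
  newtons: 30

```text
clock: 5.4
tcp_pos: [0.5342, -0.1823, 0.1264]
orientation: [0.707, 0.0, 0.707, -0.0]
wrist_force: [-1.8, -0.2, 3.1]
finger_gap: 0.031
```

```bash
python3 - <<'E'
from h import *
s,R=tool();print(s["clock"],s["tcp_pos"],s["wrist_force"].round(2),s["ft_torque"].round(2))
print(rel([[.5767,-.1815,.126],[.5761,-.1415,.126],[.6211,-.1407,.126],[.6217,-.1807,.126]]))
d=cam("wrist");cv2.imwrite("pics/d_w.png",d["frame"])
E
```

```text
5.4 [ 0.53421043 -0.18234151  0.12637989] [-1.77 -0.2   3.09] [-0.03  0.22 -0.01]
[[0.4, 0.9, 42.5], [0.4, 40.9, 41.9], [0.4, 41.7, 86.9], [0.4, 1.7, 87.5]]
```

View pics/d_w.png

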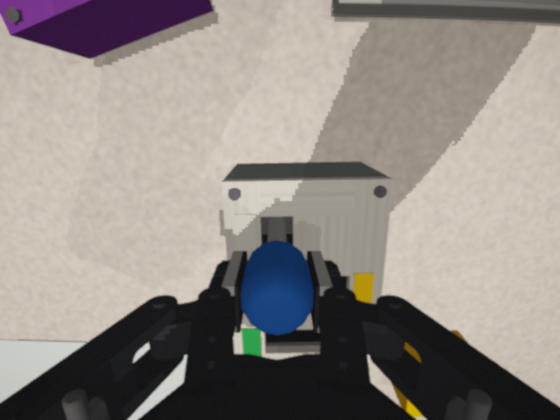

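Gripped: gap 31 mm, with the knob between the pads at (277,287). Now the first leg.

Emit:
send_rows:
  plan:
    - [0,0,5,0,0,0]
    - [0,0,11,0,0,0]
    - [0,0,17,0,0,0]
    - [0,0,23,0,0,0]
    - [0,1,29,0,0,0]
    - [0,1,35,0,0,0]
    - [0,1,40,0,0,0]
    - [0,1,42,0,0,0]
    - [0,1,42.5,0,0,0]
    - [0,1,42.5,0,0,0]

```text
clock: 6.7
tcp_pos: [0.577, -0.1814, 0.1264]
orientation: [0.707, 0.0, 0.707, -0.0]
wrist_force: [-0.3, -1.0, 4.1]
finger_gap: 0.0308
```

Emit:
send_rows:
  plan:
    - [0,5,0,0,0,0]
    - [0,10,0,0,0,0]
    - [0,16,0,0,0,0]
    - [0,22,-0.5,0,0,0]
    - [0,28,-0.5,0,0,0]
    - [0,34,-0.7,0,0,0]
    - [0,38,-0.7,0,0,0]
    - [0,40,-0.7,0,0,0]
    - [0,40,-0.7,0,0,0]
    - [0,40,-0.7,0,0,0]

```text
clock: 7.95
tcp_pos: [0.5761, -0.1409, 0.1263]
orientation: [0.707, 0.0, 0.707, 0.0]
wrist_force: [1.2, 1.5, 5.4]
finger_gap: 0.0308
```

```bash
python3 - <<'E'
from h import *
s,R=tool();print(s["clock"],s["tcp_pos"],s["wrist_force"].round(2),s["finger_gap"])
d=cam("wrist");cv2.imwrite("pics/e_w.png",d["frame"])
d=cam("scene");cv2.imwrite("pics/e_s.png",cv2.resize(d["frame"][200:315,160:300],None,fx=5,fy=5,interpolation=2))
E
```

```text
7.95 [ 0.57609991 -0.14089159  0.12634604] [1.16 1.51 5.35] 0.03075761670214554
```

View pics/e_w.png

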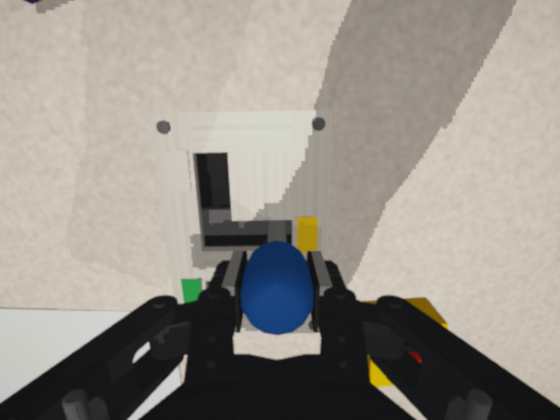

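View pics/e_s.png

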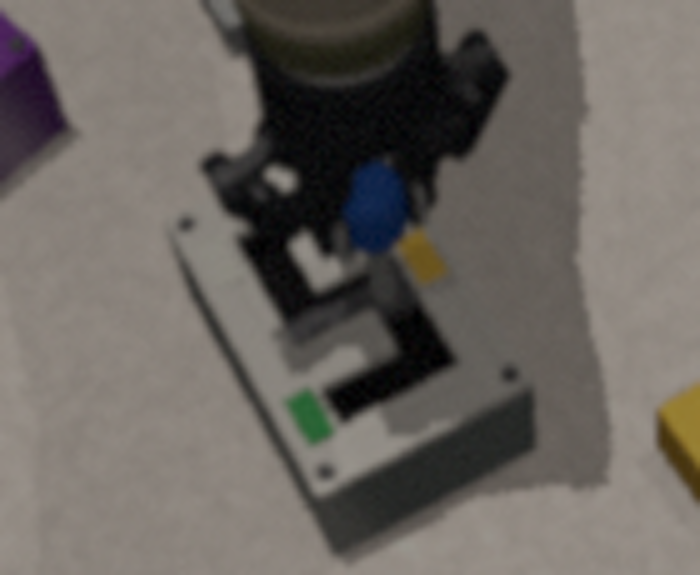

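The stem is at the yellow corner, beside the mark at scene crop (423,257). I'll rest here 2.5 s.

Emit:
send_rows:
  plan:
    - [0,0,0,0,0,0]
    - [0,0,0,0,0,0]
    - [0,0,0,0,0,0]
    - [0,0,0,0,0,0]
    - [0,0,0,0,0,0]
    - [0,0,0,0,0,0]
    - [0,0,0,0,0,0]
    - [0,0,0,0,0,0]
    - [0,0,0,0,0,0]
    - [0,0,0,0,0,0]

```text
clock: 9.3
tcp_pos: [0.576, -0.1409, 0.1264]
orientation: [0.707, 0.0, 0.707, 0.0]
wrist_force: [1.6, 1.5, 5.0]
finger_gap: 0.0306
```

Emit:
send_rows:
  plan:
    - [0,0,0,0,0,0]
    - [0,0,0,0,0,0]
    - [0,0,0,0,0,0]
    - [0,0,0,0,0,0]
    - [0,0,0,0,0,0]
    - [0,0,0,0,0,0]
    - [0,0,0,0,0,0]
    - [0,0,0,0,0,0]
    - [0,0,0,0,0,0]
    - [0,0,0,0,0,0]

```text
clock: 10.55
tcp_pos: [0.5761, -0.1409, 0.1263]
orientation: [0.707, 0.0, 0.707, 0.0]
wrist_force: [0.9, 1.4, 4.1]
finger_gap: 0.0307
```

Emit:
send_rows:
  plan:
    - [0,0,5,0,0,0]
    - [0,0,11,0,0,0]
    - [0,0,17,0,0,0]
    - [0,0,23,0,0,0]
    - [0,0.5,29,0,0,0]
    - [0,0.5,35,0,0,0]
    - [0,0.5,41,0,0,0]
    - [0,0.5,44,0,0,0]
    - [0,0.5,45,0,0,0]
    - [0,0.5,45,0,0,0]

```text
clock: 11.8
tcp_pos: [0.6204, -0.1405, 0.1263]
orientation: [0.707, 0.0, 0.708, 0.0]
wrist_force: [-1.1, 2.6, 7.1]
finger_gap: 0.0306
```

Emit:
send_rows:
  plan:
    - [0,-5,0.3,0,0,0]
    - [0,-10,0.3,0,0,0]
    - [0,-16,0.5,0,0,0]
    - [0,-22,0.5,0,0,0]
    - [0,-28,0.8,0,0,0]
    - [0,-34,0.8,0,0,0]
    - [0,-38,1,0,0,0]
    - [0,-40,1,0,0,0]
    - [0,-40.5,1,0,0,0]
    - [0,-40.5,1,0,0,0]

```text
clock: 13.05
tcp_pos: [0.6211, -0.181, 0.1264]
orientation: [0.707, 0.0, 0.708, 0.0]
wrist_force: [-1.9, 1.0, 7.0]
finger_gap: 0.0305
```

```bash
python3 - <<'E'
from h import *
s,R=tool();print(s["clock"],s["tcp_pos"],s["wrist_force"].round(2),s["finger_gap"])
d=cam("scene");cv2.imwrite("pics/f_s.png",cv2.resize(d["frame"][200:315,160:300],None,fx=5,fy=5,interpolation=2))
d=cam("wrist");cv2.imwrite("pics/f_w.png",d["frame"])
E
```

```text
13.05 [ 0.62113872 -0.1810146   0.1263638 ] [-1.86  0.96  7.05] 0.0304516733776556
```

View pics/f_s.png

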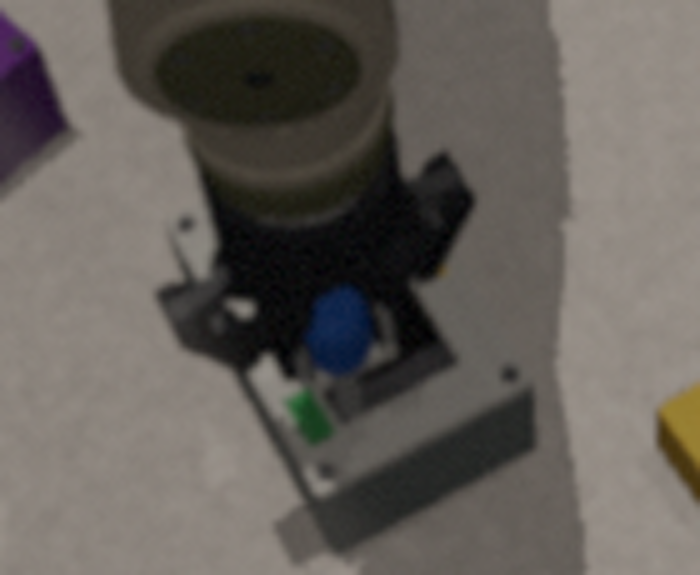

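View pics/f_w.png

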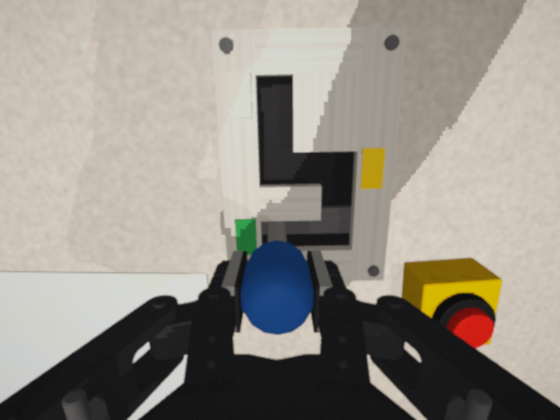

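The stem is at the green end: wrist (277,235), about 10.5 mm from the slot's end wall against a nominal 11. Release and retreat upward.

Emit:
send_rows:
  plan:
    - [0,0,0,0,0,0]
    - [0,0,0,0,0,0]
    - [0,0,0,0,0,0]
    - [0,0,0,0,0,0]
    - [0,0,0,0,0,0]
    - [0,0,0,0,0,0]
    - [0,0,0,0,0,0]
    - [0,0,0,0,0,0]
    - [0,0,0,0,0,0]
    - [0,0,0,0,0,0]
  claw: 85

```text
clock: 14.4
tcp_pos: [0.622, -0.1813, 0.1263]
orientation: [0.707, 0.0, 0.707, -0.0]
wrist_force: [-1.2, 0.4, 0.0]
finger_gap: 0.0851
```

Emit:
send_rows:
  plan:
    - [-8,0,0,0,0,0]
    - [-20,0,0,0,0,0]
    - [-35,0,0,0,0,0]
    - [-50,0,0,0,0,0]
    - [-65,0,0,0,0,0]
    - [-80,0,0,0,0,0]
    - [-95,0,0,0,0,0]
    - [-110,0,0,0,0,0]
    - [-110,0,0,0,0,0]
    - [-110,0,0,0,0,0]

```text
clock: 15.65
tcp_pos: [0.6218, -0.1812, 0.2358]
orientation: [0.707, 0.0, 0.707, 0.0]
wrist_force: [1.0, -0.2, 0.2]
finger_gap: 0.0852
```

Emit:
send_rows:
  plan:
    - [0,20,-20,0,0,0]
    - [0,50,-40,0,0,0]
    - [0,80,-70,0,0,0]
    - [0,110,-100,0,0,0]
    - [0,140,-130,0,0,0]
    - [0,170,-160,0,0,0]
    - [0,190,-180,0,0,0]
    - [0,200,-190,0,0,0]
    - [0,200,-190,0,0,0]
    - [0,200,-190,0,0,0]

```text
clock: 16.9
tcp_pos: [0.4329, 0.0182, 0.2362]
orientation: [0.707, 0.0, 0.707, -0.0]
wrist_force: [0.3, 0.2, 0.4]
finger_gap: 0.0846
```

```bash
python3 - <<'E'
from h import *
s,R=tool();print(s["clock"],s["tcp_pos"],s["wrist_force"].round(2),s["finger_gap"])
T=cam("top");S=cam("scene")
for n,d in(("top",T),("scene",S)):
    cv2.imwrite(f"pics/g_{n}.png",d["frame"])
    for k,lo,hi in(("blue",(105,120,40),(125,255,255)),("orange",(3,150,80),(14,255,255)),("red0",(0,150,60),(3,255,255)),("green",(45,100,50),(85,255,255))): print(n,k,blobs(d["frame"],lo,hi,20))
    print("exp knob",proj(d,[[.6217,-.1807,.145]]))
E
```

```text
16.9 [0.43287811 0.01820759 0.23618452] [0.26 0.16 0.41] 0.08456513749889236
top blue [([353.1, 154.2], [347, 148, 13, 13, 121]), ([309.3, 274.0], [305, 261, 9, 27, 204]), ([427.6, 304.2], [421, 297, 14, 15, 148]), ([143.6, 311.6], [137, 305, 14, 14, 160]), ([550.0, 396.1], [540, 384, 20, 26, 433])]
top orange [([193.3, 198.9], [188, 193, 12, 12, 113])]
top red0 [([282.8, 125.6], [277, 119, 13, 14, 141])]
top green [([356.4, 163.1], [354, 160, 5, 6, 21]), ([204.1, 167.3], [202, 163, 6, 10, 46]), ([412.2, 262.3], [409, 257, 8, 11, 56]), ([162.5, 269.5], [160, 265, 6, 10, 60])]
exp knob [[352.33218563 154.33376619]]
scene blue [([318.0, 88.0], [314, 81, 9, 15, 120]), ([215.8, 184.8], [208, 174, 17, 23, 216]), ([105.5, 184.0], [100, 176, 13, 17, 137]), ([226.1, 264.5], [218, 257, 16, 18, 206])]
scene orange [([339.8, 159.7], [335, 155, 11, 11, 93])]
scene red0 [([312.3, 281.8], [305, 275, 16, 15, 195])]
scene green [([328.9, 127.0], [326, 125, 7, 5, 21]), ([354.1, 205.5], [351, 203, 7, 7, 25]), ([128.5, 224.5], [125, 221, 8, 8, 38]), ([221.6, 283.0], [218, 279, 8, 9, 40])]
exp knob [[226.7732408  266.29378585]]
```

View pics/g_top.png

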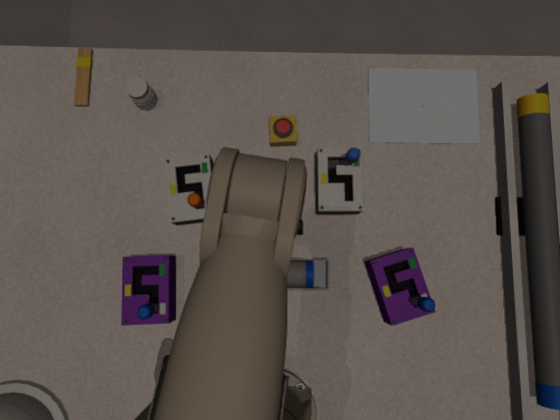

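View pics/g_scene.png

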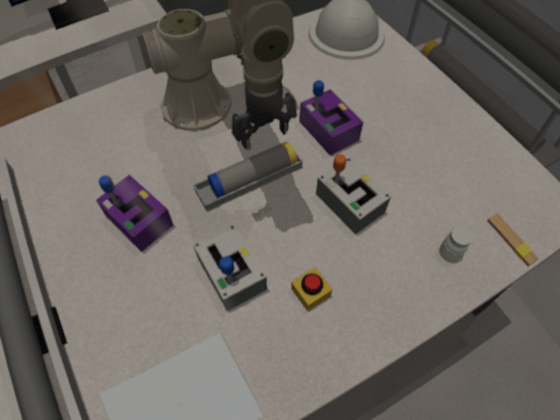

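The blue knob is at the green end: top (353,154), scene (226,264), within 2 px of where it should be. Orange and the e-stop haven't moved, and the arm is clear.

```bash
python3 -c "
from workcell import job,get_state
print(job.hand_in(),get_state()['clock'])"
```

```text
the job is handed in; nothing more can be done
the job is handed in; nothing more can be done
```

I gripped the blue knob and took it from the white end along the slot to the yellow-marked corner. It rested there for over 2.5 s, then went on to the green end, where I let go and moved the arm clear. I handed the job in at about 17 s, and it gives no verdict.

**Position:** in the last pictures the blue knob is within 2 px of its expected place at the green end in both the top and scene views. Before release, the wrist view put the stem about 10.5 mm from the slot's end wall, against a nominal 11 mm.

**Rest of the scene:** the orange knob, the e-stop and the two purple look-alikes are where they were at the start. The wrist force was no more than about 8 N in the readings at the end of each move.

**Disagreements:** the three cameras differed by up to about 2 mm on the gate's marks, so I used their average. The knob's centre came out at 150 mm by triangulation instead of 145 mm, probably because the cameras see mostly its top. No check failed.

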